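# Register one count on the colony counter

### The job

Register a count for the dish that sits on the round pad of the colony counter: with the fingertips, press lightly down on that dish until the pad has clearly sunk and let it come up again, then log the count by pressing down the long bar key, the longest of the counter's three keys, and release it. Only press from above: do not pick up or shift the dish, and leave the other two keys, the other dishes and everything else alone. Withdraw when done.

Things in the scene. Friction and masses are not known exactly. Their poses are not given: they have to be found in the camera images.
- counter: Colony counter: grey box fixed to the table, 230 (x) by 180 (y) mm, deck 46 mm up. Origin: centre of its underside; z up; its -x side, with the keys, faces roughly to the robot. Round pad axis at x +52 mm, y 0 in this frame; keys in a row at x -85 mm, y -56, 0, +56 mm; which key is in which place changes from start to start. A flat dark green display lies between.
- pad (a joint): Round aluminium pad, 100 mm across, on the deck; carries the dish in a recess with a 3 mm rim. Value in m: 0 = up (rest), grows to 0.008 as it is pressed straight down. Spring: starts to move at about 1 N on the dish, 3 mm down takes about 3 N, fully down about 6.5 N. Pressed means 3 mm or more. Springs back up when let go.
- dish: The dish to press: closed petri dish, 90 mm across, 14 mm high, about 34 g, loose, lying flat in the pad's recess. Origin at the centre of its underside (62 mm above the table with the pad up), so its flat top is 14 mm above this origin, 76 mm above the table. Press near the centre of the top.
- bar_key (a joint): The long bar key, to be pressed after the dish. Value in m: 0 = up, grows to 0.007 as it is pressed straight down. Spring: begins to move at about 1.2 N, 3 mm takes about 3.3 N, fully down about 6 N. It counts as pressed from 3 mm on. It springs back up.
- bar_key_top (a point): Centre of the top of the long bar key: a white rectangular key cap, 42 mm long (along the counter's x) by 18 mm wide, its top 59 mm above the table when up.
- round_key (a joint): The round key, to be left alone. Value in m: 0 = up, grows to 0.007 when pressed; same spring as the bar key.
- round_key_top (a point): Centre of the top of the round key, 20 mm across, white, top 59 mm above the table. Leave alone.
- square_key (a joint): The small square key, to be left alone. Value in m: 0 = up, grows to 0.007 when pressed; same spring as the bar key.
- square_key_top (a point): Centre of the top of the square key, 17 by 17 mm, white, top 59 mm above the table. Leave alone.
- dish_left: Another closed petri dish, 90 mm across, 14 mm high, flat on the table left (+y) of the counter. Origin at the centre of its underside. Leave alone.
- dish_right: Another closed petri dish, 90 mm across, 14 mm high, flat on the table right (-y) of the counter. Origin at the centre of its underside. Leave alone.
- timer: Small white bench timer, 62 by 64 by 18 mm, on the table left of the counter's front. Origin at the centre of its underside. Leave alone.
- tweezers: Steel forceps, 139 by 14 by 10 mm, lying along their y axis on the table right of the counter's front. Origin at the centre of the underside. Leave alone.
- pen: Black marker pen, 134 mm long (its y axis), 14 mm thick, lying on the table to the right of the forceps. Origin at the centre of its underside. Leave alone.
Things that resemble listed ones, but are neither listed nor needed, are in the scene too. What is shaped like the dish but black, brown or turquoise is not meant.

How it is judged:
By the outcome, as a careful person would: the job done as asked, in the order asked, and still so for the second after the job is handed in, with the robot touching nothing.
It also fails if it takes over 42 s, if anything falls off the work surface, if the arm or the gripper's body presses on something with over 40 N, if the wrist force passes 120 N, or if a joint passes its speed limit or range.

### The arm

A 6-joint arm with a two-finger parallel gripper is mounted at the origin on a cart in front of the work surface, level with it; the furniture and walls round the work are solid. World frame = base frame: x ahead of the robot, y to its left, z up, the work surface at z = 0. Lengths are in m, angles in rad, forces in N, time in s.
With the tool pointing down it reaches from about 0.275 to 0.875 m from the base axis. Payload 12.5 kg.
Tool frame: the origin (TCP) lies at the very end of the fingers, on their centre line; the grasp point (between the pads) lies 19 mm behind it; z points along the fingers, y is the line along which they close (so a half turn about z gives the same grasp; the last joint's range is limited). The gripper opens to 85 mm and grips with 20 to 120 N. Pads are 22 mm wide; open, the fingers measure 114 mm over their backs; the gripper's body (76 mm by 85 mm) begins 54 mm behind the grasp point. The pads swing forward as they close: fully open they stand 13 mm farther back than shut.
Start: joints at [-1.353, 0.351, 1.652, -0, 1.139, -0.085], TCP at [0.164, -0.525, 0.231] pointing down, gripper open.
Joint ranges: [-2.75, 2.75], [-0.79, 2.1], [0.01, 2.65], [-1.57, 4.71], [0.07, 3.14], [-2.87, 2.87]. Speed limits (rad/s): [2.22, 2.22, 2.79, 3.14, 3.14, 3.14].

### API

Orientations are given as a 3x3 rotation matrix whose columns are the frame's x, y, z axes.
In Python, from bench import manip gives the robot as it stands. Calls block until the motion is done:
- manip.move_ptp(position, orientation): joint-space move of the TCP to a pose.
- manip.move_l(position, attitude=None, max_speed=0.15): straight line of the TCP; attitude=None keeps the orientation; max_speed is the mean speed in m/s.
- manip.move_j(angles): joint-space move.
- manip.set_gripper(opening, effort=None): opening from 0.0 (shut) to 1.0 (fully open); effort is the grip in N (None keeps the last); returns when the fingers have stopped.
- manip.dwell(seconds).
- manip.inverse_kinematics(position, orientation): joint angles nearest the present ones, or None.
- manip.grab_frame(name): name is "scene" or "top"; returns (picture, depth): 420x560x3 uint8, red, green, blue; 420x560 float32, m along the optical axis (not along the pixel's ray), 0 where there is no reading.
- manip.get_calibration(name): a dict with "camera_matrix" (3x3 intrinsics, pixels), "R" (3x3) and "t" (3): a world point X has camera coordinates R X + t. Camera axes: x right, y down, z forward; pixel columns grow to the right and rows downward; lengths in m; the calibration is good to about 2 mm. A picture is of the moment at which its call begins. get_calibration takes no time and is no camera call.
A pose or a line that the arm cannot do raises manip.Unreachable and nothing moves.
- manip.sign_off(): hands the job in; it is judged then, once.
Trained networks look in the newest picture that a camera, given by its name, has taken for a name from the list of things; names that differ only in an ending like _2 or _b are one class to them, and where a whole thing is asked for, a point or a joint stands for the part that bears it (a point fixed in the world has none). Each returns a list of dicts, best first, with "confidence" (0 to 1); they miss things now and then, are a little off and sometimes report something else, mostly with a low value. They report only what shows in the picture. A call takes as long as a camera call. They do not tell look-alikes from the thing itself.
- manip.look_for(camera, name): "at" ([x, y, z] in m, in world coordinates, good to about 4 mm: the middle of the surface that is visible of it).
Readings, each from a call of its own:
- manip.current_time(): time.
- manip.current_qpos(): joint angles.
- manip.current_joint_vel(): joint speeds.
- manip.current_joint_torque(): joint torques, N m.
- manip.current_ee_pos(): TCP position.
- manip.current_tcp_rot(): TCP orientation.
- manip.current_force(): force on the tool from outside, world axes, zero at the start.
- manip.current_ft_torque(): the same for the moment, N m.
- manip.current_grip_width(): opening from 0.0 (shut) to 1.0 (fully open).
- manip.current_grip_force(): force on a finger pad.
Only numpy, scipy, OpenCV 4.12 (cv2) and the standard library are available. Lean on these libraries where they do the work, as an engineer would, in place of code of your own. Each camera call takes 0.05 s, during which the arm holds its last target. There are 200 camera calls.

## Working session

There is one attempt and no reset: what is moved stays moved. The work goes in short steps, each a Python script; the robot and the scene stay as the last script left them, time stands still between calls to the robot, and variables do not carry over. Pictures are saved under pics/ and viewed, at most 10 in all, crops included, and the job is handed in when it is done.

```bash
mkdir -p pics; python3 - <<'E'
from bench import manip
import cv2,numpy as np
for c in("top","scene"):
    p,d=manip.grab_frame(c); cv2.imwrite(f"pics/{c}1.png",p[:,:,::-1]); np.save(f"pics/{c}1.npy",d)
    k=manip.get_calibration(c); K,R,t=k["camera_matrix"],k["R"],k["t"]
    for n in("counter","pad","dish","bar_key_top","bar_key","round_key","square_key"):
        for r in manip.look_for(c,n)[:4]:
            q=K@(R@np.array(r["at"])+t); print(c,n,round(r["confidence"],2),np.round(r["at"],3),np.round(q[:2]/q[2]))
print(manip.current_time())
E
```

```text
top counter 0.64 [0.531 0.198 0.045] [280. 211.]
top pad 0.59 [0.478 0.058 0.01 ] [338. 234.]
top dish 0.94 [ 0.442 -0.081  0.014] [396. 250.]
top dish 0.89 [0.362 0.347 0.014] [218. 281.]
top dish 0.72 [0.601 0.202 0.08 ] [278. 179.]
top dish 0.65 [0.718 0.417 0.013] [194. 137.]
top bar_key_top 0.7 [0.464 0.192 0.056] [282. 239.]
top bar_key 0.56 [0.46  0.193 0.061] [282. 241.]
top round_key 0.47 [0.459 0.248 0.058] [258. 241.]
top square_key 0.37 [0.464 0.141 0.053] [304. 239.]
top square_key 0.27 [0.476 0.336 0.016] [223. 234.]
scene counter 0.78 [0.527 0.231 0.046] [283. 241.]
scene pad 0.68 [0.572 0.237 0.065] [265. 232.]
scene dish 0.97 [ 0.727 -0.082  0.013] [273. 150.]
scene dish 0.73 [ 0.436 -0.081  0.016] [362. 180.]
scene dish 0.71 [0.597 0.209 0.078] [262. 217.]
scene dish 0.69 [0.359 0.349 0.015] [325. 316.]
scene bar_key_top 0.43 [0.467 0.194 0.058] [312. 236.]
scene bar_key 0.52 [0.462 0.198 0.06 ] [312. 238.]
scene square_key 0.51 [0.472 0.339 0.016] [282. 291.]
scene square_key 0.5 [0.468 0.14  0.058] [320. 221.]
scene square_key 0.24 [0.465 0.252 0.064] [302. 253.]
0.8
```

View pics/top1.png

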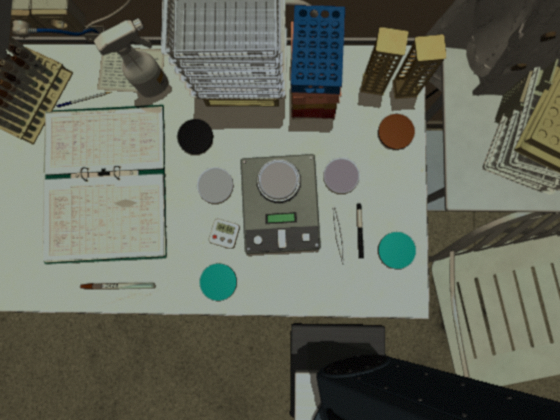

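View pics/scene1.png

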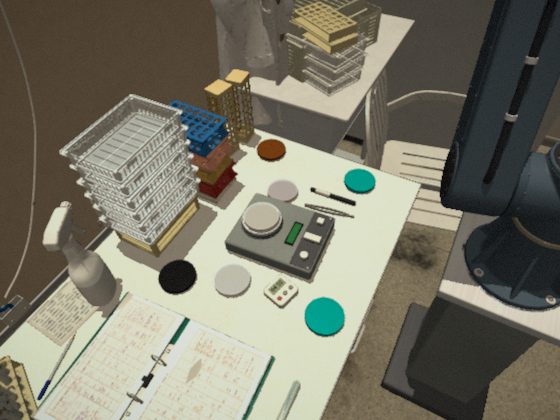

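The top view shows the counter around (280,204). The target dish is on the pad at (279,180), the bar key is in the middle at (282,238), the round key at (258,240) and the square key at (306,238). The scene view shows the same layout, and nothing tall stands between the arm and the counter. Next I'll refine the positions using depth.

```bash
cat >h.py <<'E'
from bench import manip
import numpy as np
def cloud(c,d):
    k=manip.get_calibration(c); K,R,t=map(np.array,(k["camera_matrix"],k["R"],k["t"]))
    v,u=np.mgrid[:420,:560]; P=np.stack([(u-K[0,2])/K[0,0]*d,(v-K[1,2])/K[1,1]*d,d],-1)
    return (P-t)@R
E
python3 - <<'E'
from h import *
import cv2
for c in("top","scene"):
    d=np.load(f"pics/{c}1.npy");X=cloud(c,d);x,y,z=X[...,0],X[...,1],X[...,2]
    im=cv2.imread(f"pics/{c}1.png")
    b=(d>0)&(abs(x-.6)<.075)&(abs(y-.2)<.075)&(z>.069)&(z<.084)
    print(c,"dish",b.sum(),X[b].mean(0).round(4),X[b].min(0).round(3),X[b].max(0).round(3),np.median(z[b]))
    for n,yy in(("L",.25),("M",.194),("R",.14)):
        b=(d>0)&(abs(x-.464)<.035)&(abs(y-yy)<.025)&(z>.04)&(z<.07)&(im.min(2)>130)
        print(n,b.sum(),X[b].mean(0).round(4),np.ptp(X[b],0).round(3))
    b=(d>0)&(abs(x-.53)<.16)&(abs(y-.2)<.14)&(z>.036)&(z<.056)
    print("box",cv2.minAreaRect((X[b][:,:2]*1000).astype(np.float32)))
E
```

```text
top dish 1175 [0.6006 0.2039 0.0773] [0.553 0.155 0.069] [0.646 0.248 0.083] 0.07733449982492328
L 40 [0.4618 0.2502 0.0598] [0.016 0.014 0.009]
M 109 [0.466  0.1941 0.0597] [0.037 0.017 0.01 ]
R 36 [0.47   0.1383 0.0603] [0.012 0.012 0.009]
box ((549.7269287109375, 200.69183349609375), (230.1996612548828, 180.3829345703125), 4.006535053253174)
scene dish 851 [0.5994 0.206  0.0775] [0.555 0.158 0.069] [0.648 0.249 0.083] 0.07770232649504182
L 47 [0.4609 0.2506 0.0599] [0.033 0.03  0.014]
M 103 [0.4652 0.1949 0.0597] [0.046 0.02  0.016]
R 35 [0.4693 0.1387 0.0595] [0.019 0.017 0.012]
box ((548.983154296875, 200.1616668701172), (230.5017547607422, 182.0940704345703), 3.505138397216797)
```

The two cameras agree: counter origin (0.5495, 0.2005), yaw about 4°, dish centre (0.601, 0.204), bar key (0.465, 0.1945). Now I'll approach with the fingers shut and the tool's y axis along the key's length.

```bash
cat >>h.py <<'E'
def rot(sgn=1,a=np.radians(3.8)):
    y=sgn*np.array([np.cos(a),np.sin(a),0]); z=np.array([0,0,-1.]); return np.stack([np.cross(y,z),y,z],1)
def press(x,y,ztop,Fstop,depth):
    """step down until force Fstop or depth past contact; then retreat"""
    manip.move_l([x,y,ztop+.012],max_speed=.08); manip.dwell(.2)
    f0=np.array(manip.current_force()); z=ztop+.005; zc=None; log=[]
    while z>ztop-.013:
        manip.move_l([x,y,z],max_speed=.02); manip.dwell(.05)
        f=np.array(manip.current_force())-f0; za=manip.current_ee_pos()[2]
        log.append((round(za*1e3,1),*f.round(1)))
        if zc is None and f[2]>.7: zc=za
        if f[2]>Fstop or (zc and zc-za>=depth): break
        z-=.001
    manip.dwell(.3); print("contact",zc,"hold",manip.current_ee_pos()[2],(np.array(manip.current_force())-f0).round(2))
    for l in log: print(*l)
    manip.move_l([x,y,ztop+.012],max_speed=.03)
    print("after",(np.array(manip.current_force())-f0).round(2),"t",manip.current_time())
E
python3 - <<'E'
from h import *
q0=np.array(manip.current_qpos()); p=[.601,.204,.14]
c=[(np.abs(np.array(q)-q0).max(),s) for s in(1,-1) if (q:=manip.inverse_kinematics(p,rot(s))) is not None]
print(c); s=min(c)[1]; open("s","w").write(str(s))
manip.set_gripper(0.0,20)
manip.move_ptp([.601,.204,.2],rot(s))
print(manip.current_ee_pos(),manip.current_time(),manip.current_grip_width())
press(.601,.204,.076,4.6,.0055)
E
```

```text
[(np.float64(1.6064899384480735), 1)]
[0.60124309 0.20328408 0.20007222] 4.55 0.003308005167680592
contact 0.07607760922625109 hold 0.07008267184040917 [-0.47 -0.11  4.43]
81.0 0.1 -0.8 -0.2
80.0 -0.8 -1.0 0.7
79.0 -0.1 -0.1 0.2
78.0 -1.8 -0.1 0.1
77.0 -0.2 0.1 0.0
76.1 -1.0 -0.1 0.8
75.1 0.4 0.1 2.1
74.0 -0.5 -0.7 2.3
73.1 -0.3 -0.7 3.6
72.0 -0.0 -1.1 4.0
71.1 -0.7 -0.3 4.5
70.1 -0.5 -0.5 4.6
after [-0.55  0.06 -0.01] t 11.2
```

The dish was pressed about 5–6 mm at 4.4 N and then released. Next is the bar key.

```bash
python3 - <<'E'
from h import *
import cv2
manip.move_l([.601,.204,.12],max_speed=.1)
manip.move_l([.465,.1945,.10],max_speed=.15)
p,d=manip.grab_frame("scene"); cv2.imwrite("pics/scene2.png",cv2.resize(p[150:310,180:400,::-1],None,fx=3,fy=3))
press(.465,.1945,.059,5.0,.0052)
manip.move_l([.465,.1945,.16],max_speed=.15)
manip.move_ptp([.30,-.20,.25],rot())
for c in("top","scene"):
    p,d=manip.grab_frame(c); np.save(f"pics/{c}3.npy",d); cv2.imwrite(f"pics/{c}3.png",p[:,:,::-1])
    X=cloud(c,d);x,y,z=X[...,0],X[...,1],X[...,2]
    b=(d>0)&(abs(x-.6)<.075)&(abs(y-.2)<.075)&(z>.069)&(z<.084)
    print(c,"dish",b.sum(),X[b].mean(0).round(4),np.median(z[b]))
    for yy in(.25,.194,.139):
        b=(d>0)&(abs(x-.464)<.035)&(abs(y-yy)<.025)&(z>.04)&(z<.07)&(p.min(2)>130)
        print(b.sum(),X[b].mean(0).round(4))
print(manip.current_time())
E
```

```text
contact 0.05805835139519108 hold 0.05311878370295742 [1.49 0.19 4.19]
64.0 0.2 -0.4 -0.3
63.0 -0.5 -1.0 -0.8
62.0 -1.1 0.1 -0.7
61.0 -0.3 0.8 -0.0
60.0 -0.0 0.0 -0.9
59.1 0.4 0.0 0.4
58.1 0.6 0.4 1.4
57.1 0.6 0.1 1.9
56.0 0.4 0.0 2.7
55.0 0.5 0.5 3.4
54.1 1.1 0.8 3.2
53.1 0.4 0.3 5.3
after [ 0.79 -0.48 -2.03] t 18.3917
top dish 1181 [0.6006 0.2037 0.0774] 0.07741770383163758
41 [0.4617 0.2502 0.0596]
111 [0.466  0.1942 0.0599]
36 [0.47   0.1383 0.0602]
scene dish 853 [0.5989 0.2059 0.0774] 0.07770356705619513
47 [0.4613 0.2505 0.0597]
106 [0.4652 0.195  0.06  ]
36 [0.4695 0.1385 0.0595]
20.8417
```

View pics/scene2.png

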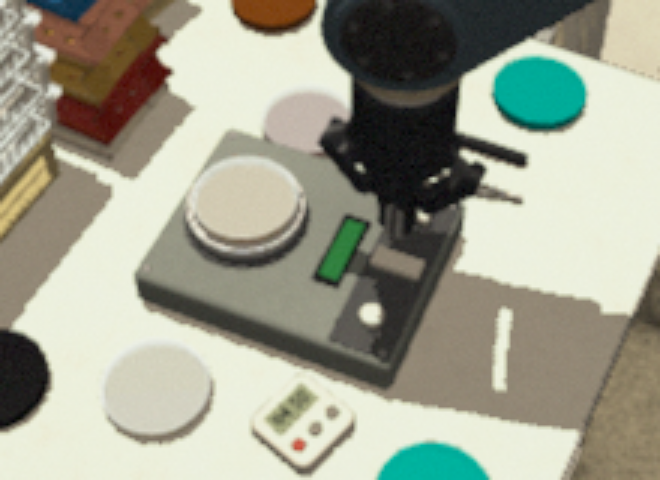

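View pics/scene3.png

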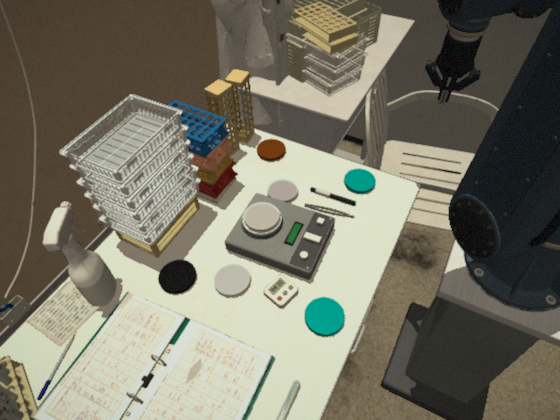

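The crop shows the shut fingers above the bar key, at about (395,235). The last view shows the dish still seated at (263,218), the key up at (313,238), everything else where it was, and the arm clear. Depth agrees: the dish moved less than 1 mm.

```bash
python3 -c "
from bench import manip
print(manip.sign_off())"
```

```text
the job is handed in; nothing more can be done
None
```

I pressed the dish on the pad down about 5–6 mm and released it, then pressed the long bar key about 5 mm and released it, withdrew the arm, and handed the job in at about 21 s with nothing else disturbed.

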